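# Jog the wood lathe forward

### The arm

A 6-joint arm with a two-finger parallel gripper is mounted at the origin on the work surface. World frame = base frame: x ahead of the robot, y to its left, z up, the work surface at z = 0. Lengths are in m, angles in rad, forces in N, time in s.
With the tool pointing down it reaches from about 0.375 to 0.9 m from the base axis. Payload 3.1 kg.
Tool frame: the origin (TCP) lies between the finger pads; the fingertips stand 22 mm ahead of it and the grasp point (between the pads) lies 3 mm ahead of it; z points along the fingers, y is the direction in which the jaws open and shut (so a half turn about z gives the same grasp; the last joint's range is limited). The gripper opens to 85 mm and grips with 20 to 120 N. Pads are 22 mm wide; open, the fingers measure 114 mm over their backs; the gripper's body (76 mm by 85 mm) begins 54 mm behind the grasp point. The pads swing forward as they close: fully open they stand 13 mm farther back than shut.
Start: joints at [1.123, 0.527, 1.433, -0, 1.181, -0.178], TCP at [0.166, 0.603, 0.253] pointing down, gripper open.
Joint ranges: [-3.08, 3.08], [-0.75, 2.2], [0.22, 2.44], [-1.43, 4.57], [0, 2.65], [-2.85, 2.85]. Speed limits (rad/s): [2.79, 2.79, 3.14, 3.14, 3.14, 3.14].

### API

Orientations are given as a unit quaternion [x, y, z, w].
In Python, from station import status, snapshot, manip gives the robot as it stands.
- The arm moves only by the tool move_arm, never from a script. Its argument "plan" is a list that holds one entry, the list of rows, each a list of 7 numbers: the turn, a rotation vector about the tool's x, y, z scaled (see below), then the shift along the tool's x, y, z scaled (see below), then the closure, from 0 (fully open) to 1 (shut). A call has exactly 8 rows; each row is the pose to reach, as a shift and turn from the pose commanded when the call began, along the tool's axes at that moment; what a row does not reach only later rows make up. The controller multiplies each number of a shift by 100 mm and each number of a turn by pi/4 rad. A row lasts 1/8 s, in which the tool goes at most 62.5 mm and 10.7 degrees, less where a joint would pass 70% of its speed; a pose out of reach is approached as far as the arm can. A call with a number of a shift or a turn outside -1 to 1 is refused whole. A call with a gripper value outside its range is refused whole. The fingers move at their own pace and stop on an object; "force" is the grip in N (left out, the last holds). Time passes only in rows, so rows that repeat a pose let the fingers close, or fill a call up. It gives the time, the measured TCP pose, the force and the opening at its end, in the units of the state.
- status.sense(): the state, without advancing time (a new reading comes with each control period).
- snapshot(name): name is "side" or "top" or "wrist"; returns a dict with "img" (384x512x3 uint8, red, green, blue), "depth" (384x512 float32, m along the optical axis (not along the pixel's ray), 0 where there is no reading), "mtx" (3x3 intrinsics, pixels), "T" (4x4, takes a point from camera to world coordinates). Camera axes: x right, y up, looking along -z (the intrinsics and any distortion apply to the point x, -y, -z); pixel columns grow to the right and rows downward; lengths in m; the calibration is good to about 2 mm. A picture is of the moment at which its call begins.
- manip.sign_off(): hands the job in, once; it reports no verdict.
The state is a dict: "t": time; "q": joint angles; "qd": joint speeds; "tau": joint torques, N m; "tcp_pos": TCP position; "tool_rot": TCP orientation; "force": force on the tool from outside, world axes, zero at the start; "ft_torque": the same for the moment, N m; "finger_gap": opening from 0.0 (shut) to 1.0 (fully open).
Only numpy, scipy, OpenCV 4.12 (cv2) and the standard library are available. Lean on these libraries where they do the work, as an engineer would, in place of code of your own. Each camera call takes 0.05 s, during which the arm holds its last target. There are 200 camera calls.

### The job

Jog the wood lathe forward: tilt the yellow-ball lever over towards the green strip on its own box, close to its stop, hold it there for about a second, then let it spring back upright and leave it. Do not tilt it over towards the white strip, and leave the black-ball lever alone.

Things in the scene. Friction and masses are not known exactly. Their poses are not given: they have to be found in the camera images.
- jog_box: Lathe jog box: fixed grey box 100 x 100 x 60 mm high, at any yaw. Upright lever at its centre: 10 mm steel rod with a yellow ball (diameter 32 mm), ball centre 150 mm above the bench at rest. On its top a green strip 84 x 24 mm on the +y side and a white one on the -y side, each 32 mm from the rod. Origin: centre of underside; z up, y from white to green. The two boxes' centres are 200 mm or more apart.
- jog (a joint): tilt of the yellow-ball lever, rad: 0 upright, positive towards the green strip (+y of its box), negative to white. One plane only; hinge axis 60 mm above the bench, 90 mm below the ball's centre; stops at +-0.5. A spring (0.8 N m/rad, about 4 N at the ball at a stop) returns it to 0 when let go, with hardly any overshoot.
- black_box: Other control: fixed grey box 100 x 100 x 60 mm high, at any yaw. Upright lever at its centre: 10 mm steel rod with a black ball (diameter 32 mm), ball centre 150 mm above the bench at rest. On its top a green strip 84 x 24 mm on the +y side and a white one on the -y side, each 32 mm from the rod. Origin: centre of underside; z up, y from white to green.
- black_lever (a joint): tilt of the black-ball lever, rad: 0 upright, positive towards the green strip (+y of its box), negative to white. One plane only; hinge axis 60 mm above the bench, 90 mm below the ball's centre; stops at +-0.5. A spring (0.8 N m/rad, about 4 N at the ball at a stop) returns it to 0 when let go, with hardly any overshoot.
Not all that is in view belongs to the job. Leave any orange look-alike of the jog_box alone.

How it is judged:
By the outcome, as a careful person would: the job done as asked, in the order asked, and still so for the second after the job is handed in, with the robot touching nothing.
It also fails if it takes over 32 s, if anything falls off the work surface, if the arm or the gripper's body presses on something with over 40 N, if the wrist force passes 120 N, or if a joint passes its speed limit or range.

## Working session

There is one attempt and no reset: what is moved stays moved. The work goes in short steps, Python scripts to look and compute and a tool call to move; the robot and the scene stay as the last step left them, time stands still between calls to the robot, and variables do not carry over. Pictures are saved under pics/ and viewed, on a budget of 10 in all, crops included, one or two more only if the job needs it, and the job is handed in when it is done.

Besides the shell and the picture viewer there is one more tool, called after "Emit:" by a JSON object that holds its "name" and its "arguments", one argument or row to a line. move_arm: Moves the arm, as the interface text tells. Its arguments: {"type":"object","properties":{"plan":{"type":"array"},"force":{"type":"number"}},"required":["plan"]}

```bash
mkdir -p pics
cat > h.py <<'E'
import numpy as np,cv2
from station import status,snapshot,manip
def save(s,n): cv2.imwrite('pics/'+n+'.png',s['img'][:,:,::-1])
def pts(s):
    h,w=s['depth'].shape; v,u=np.mgrid[:h,:w]; K=s['mtx']; d=s['depth']
    P=np.stack([(u-K[0,2])/K[0,0]*d,-(v-K[1,2])/K[1,1]*d,-d],-1)
    return P@s['T'][:3,:3].T+s['T'][:3,3]
def ray(s,u,v):
    K=s['mtx']; r=np.array([(u-K[0,2])/K[0,0],-(v-K[1,2])/K[1,1],-1.])
    return s['T'][:3,3],s['T'][:3,:3]@r
E
python3 - <<'E'
from h import *
a=snapshot('top');b=snapshot('side')
im=np.hstack([a['img'],b['img']]); 
cv2.imwrite('pics/a.png',cv2.resize(np.hstack([a['img'],b['img']]),(800,300),interpolation=cv2.INTER_AREA)[:,:,::-1])
np.save('top.npy',a,allow_pickle=True);np.save('side.npy',b,allow_pickle=True)
s=status.sense();print(s['t'],s['tcp_pos'],s['tool_rot'],s['finger_gap'],s['force'])
print(a['mtx'],a['T'],b['mtx'],b['T'])
E
```

```text
0.1 [0.16570695 0.6020127  0.252446  ] [ 1.34005268e-01  9.90980151e-01 -9.20691098e-04 -2.84228332e-04] 1.0023472171988463 [-0.3775262   0.26658784  0.89496194]
[[440.1497078    0.         251.35649554]
 [  0.         440.1497078  189.31903943]
 [  0.           0.           1.        ]] [[-2.10417325e-03  9.76295992e-01 -2.16429453e-01  4.15155835e-01]
 [-9.99997369e-01 -2.25199294e-03 -4.36373002e-04 -5.27431574e-03]
 [-9.13426815e-04  2.16427966e-01  9.76298162e-01  8.30671227e-01]
 [ 0.00000000e+00  0.00000000e+00  0.00000000e+00  1.00000000e+00]] [[458.68090727   0.         250.87750586]
 [  0.         458.68090727 181.02731556]
 [  0.           0.           1.        ]] [[ 0.95797642  0.22483164 -0.17813454  0.35415739]
 [-0.2867165   0.76925189 -0.57100367 -0.65590786]
 [ 0.00865064  0.59808216  0.80138811  0.93752321]
 [ 0.          0.          0.          1.        ]]
```

View pics/a.png

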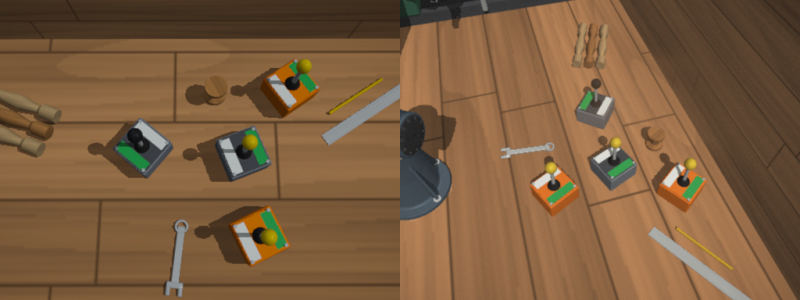

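The picture shows three yellow-ball levers. In the top view (shown at 0.78 scale):
- (251,142): on a grey box, white strip left and green strip right. This is the jog box.
- (305,66) and (267,237): on orange boxes, look-alikes to leave alone.

The black-ball lever is at (136,137) on a grey box. I choose the one at (251,142) and will check it in a crop.

```bash
cat > m.py <<'E'
from h import *
def comps(s,lo,hi,amin):
    hsv=cv2.cvtColor(s['img'],cv2.COLOR_RGB2HSV); m=cv2.inRange(hsv,lo,hi)
    m=cv2.morphologyEx(m,cv2.MORPH_OPEN,np.ones((2,2)))
    n,l,st,c=cv2.connectedComponentsWithStats(m)
    return [(c[i],st[i,4],l==i) for i in range(1,n) if st[i,4]>amin]
C=dict(yellow=((22,140,100),(33,255,255)),green=((45,100,50),(80,255,255)),white=((0,0,150),(180,50,255)),black=((0,0,0),(180,90,40)))
def tri(a,ua,b,ub):
    p,r=ray(a,*ua);q,t=ray(b,*ub)
    k=np.linalg.lstsq(np.c_[r,-t],q-p,rcond=None)[0]
    return (p+k[0]*r+q+k[1]*t)/2,np.linalg.norm(p+k[0]*r-q-k[1]*t)
E
python3 - <<'E'
from m import *
A={n:np.load(n+'.npy',allow_pickle=True).item() for n in('top','side')}
Y={}
for n,s in A.items():
    P=pts(s)
    for k,(lo,hi) in C.items():
        if k=='black':continue
        for c,ar,m in comps(s,lo,hi,60):
            mm=m&(s['depth']>0)
            print(n,k,c.round(1),ar,P[mm].mean(0).round(4),np.median(P[mm][:,2]).round(4))
            if k=='yellow':Y.setdefault(n,[]).append(c)
for a in Y['top']:
    for b in Y['side']:
        p,g=tri(A['top'],a,A['side'],b)
        if g<.015: print(a.round(),b.round(),p.round(4),g.round(4))
a=A['top']['img'][120:250,130:370];b=A['side']['img'][90:290,160:420]
cv2.imwrite('pics/b.png',np.hstack([cv2.resize(a,(400,217)),cv2.resize(b,(282,217))])[:,:,::-1])
E
```

```text
top yellow [392.1  84.2] 201 [ 0.7465 -0.2416  0.1478] 0.1625
top yellow [456.2 123.4] 315 [ 0.7316 -0.4126  0.0051] 0.0063
top yellow [322.1 182. ] 239 [ 0.5762 -0.1165  0.1561] 0.1628
top yellow [346.7 303.7] 290 [ 0.3905 -0.146   0.1565] 0.1632
top green [376.9  87.3] 92 [ 0.7754 -0.2376  0.0756] 0.0617
top green [394.3 105.9] 267 [ 0.7448 -0.2722  0.0614] 0.0614
top green [331.4 191.4] 438 [ 0.5812 -0.1478  0.063 ] 0.0614
top green [170.4 200.1] 639 [0.5664 0.1393 0.0616] 0.0616
top green [350.7 292.5] 522 [ 0.4055 -0.1732  0.0627] 0.0617
top white [364.9 121.3] 377 [ 0.7145 -0.2157  0.0614] 0.0613
top white [194.7 173.9] 534 [0.6144 0.0973 0.0621] 0.0616
top white [433.  173.1] 193 [ 0.6303 -0.3578  0.0021] 0.0021
top white [290.5 185.4] 158 [ 0.5926 -0.0752  0.0617] 0.0616
top white [300.  209.5] 362 [ 0.5489 -0.091   0.0616] 0.0616
top white [309.2 292.9] 165 [ 0.405  -0.1029  0.0618] 0.062
top white [228.1 331.3] 459 [0.338  0.0372 0.0074] 0.0074
top white [321.4 319.4] 458 [ 0.3616 -0.1221  0.0617] 0.0616
side yellow [276.6 183.1] 150 [ 0.5814 -0.1138  0.1476] 0.16
side yell
[... 196 characters left out ...]
.6] 340 [ 0.5912 -0.1458  0.062 ] 0.0621
side green [375.8 240.8] 322 [ 0.7632 -0.2638  0.062 ] 0.0619
side green [206.2 247.5] 343 [ 0.4059 -0.1757  0.0621] 0.0621
side white [262.6 136.5] 240 [0.6192 0.0968 0.0616] 0.0615
side white [160.4 193. ] 415 [0.3355 0.0346 0.007 ] 0.0073
side white [259.8 200.8] 204 [ 0.5522 -0.0924  0.062 ] 0.062
side white [347.9 228.1] 246 [ 0.718  -0.2172  0.0619] 0.0618
side white [182.8 232.1] 218 [ 0.3651 -0.1259  0.0646] 0.062
side white [380.6 340.1] 1951 [ 0.6976 -0.4466  0.0027] 0.0027
[392.  84.] [372. 210.] [ 0.744  -0.2393  0.1543] 0.0009
[322. 182.] [277. 183.] [ 0.5785 -0.1171  0.1523] 0.0025
[347. 304.] [194. 215.] [ 0.3917 -0.1468  0.153 ] 0.0025
```

View pics/b.png

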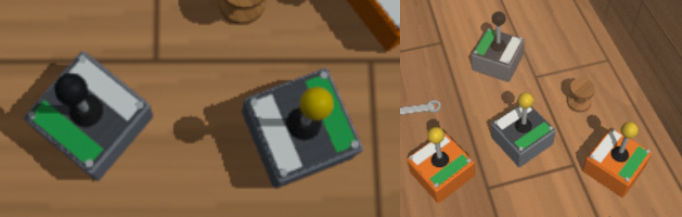

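The crop confirms the target: yellow ball on a grey box, with the green strip on its right (-y world) side. Next I'll fit the box yaw.

Run:
```python
from m import *
A={n:np.load(n+'.npy',allow_pickle=True).item() for n in('top','side')}
c0=np.array([.578,-.117])
Q=[]
for n,s in A.items():
    P=pts(s);near=(np.linalg.norm(P[...,:2]-c0,axis=-1)<.085)&(s['depth']>0)
    T=P[near&(abs(P[...,2]-.061)<.004)]
    print(n,'box',cv2.minAreaRect(T[:,:2].astype(np.float32)*1000))
    for k in('green','white'):
        lo,hi=C[k]
        m=cv2.inRange(cv2.cvtColor(s['img'],cv2.COLOR_RGB2HSV),lo,hi)>0
        S=P[m&near&(abs(P[...,2]-.061)<.004)]
        print(n,k,cv2.minAreaRect(S[:,:2].astype(np.float32)*1000),len(S))
# obstacles
P=pts(A['top']);print('max z non-arm',P[...,2].max())
```

```text
top box ((577.2730102539062, -113.11650848388672), (99.23298645019531, 98.50038146972656), 20.87912368774414)
top green ((589.9022216796875, -142.99551391601562), (85.54329681396484, 25.872772216796875), 21.056678771972656) 439
top white ((578.1069946289062, -111.95364379882812), (83.83390045166016, 85.89425659179688), 22.242267608642578) 519
side box ((576.1045532226562, -116.11729431152344), (97.79200744628906, 99.45420837402344), 21.90068244934082)
side green ((589.7568359375, -142.46676635742188), (84.83452606201172, 27.294414520263672), 21.84821319580078) 328
side white ((577.9683227539062, -110.8404312133789), (85.33219146728516, 89.66067504882812), 21.955547332763672) 228
max z non-arm 0.830671226786368
```

Box centre is about (0.5775, -0.114), and box +y is about (0.367, -0.930), yaw about -68.5°. The ball triangulates to z = 0.152, the strips to z = 0.062, and the strip and box sizes agree with the text.

Plan: straddle the ball with the jaws along box y and push with the pad on the white side. First, transit.

Emit:
{"name": "move_arm", "arguments": {
  "plan": [
    [[0,0,0,-0.1,-0.1,0,0.1],[0,0,0,-0.25,-0.25,0,0.2],[0,0,0,-0.4,-0.4,0,0.3],[0,0,0,-0.55,-0.55,0,0.3],[0,0,0,-0.7,-0.7,0,0.3],[0,0,0,-0.8,-0.8,0,0.3],[0,0,0,-0.9,-0.9,0,0.3],[0,0,0,-1,-1,0,0.3]]
  ]
}}

```text
t: 1.1
tcp_pos: [0.2363, 0.479, 0.2534]
tool_rot: [0.134, 0.991, 0.0, 0.0]
force: [-0.3, 0.6, 0.8]
finger_gap: 0.701
```

Emit:
{"name": "move_arm", "arguments": {
  "plan": [
    [[0,0,0,-0.12,-0.12,0,0.3],[0,0,0,-0.25,-0.25,0,0.3],[0,0,0,-0.4,-0.4,0,0.3],[0,0,0,-0.55,-0.55,0,0.3],[0,0,0,-0.7,-0.7,0,0.3],[0,0,0,-0.8,-0.8,0,0.3],[0,0,0,-0.9,-0.9,0,0.3],[0,0,0,-1,-1,0,0.3]]
  ]
}}

```text
t: 2.1
tcp_pos: [0.3061, 0.356, 0.2533]
tool_rot: [0.134, 0.991, 0.0, 0.0]
force: [-0.3, -0.4, -0.5]
finger_gap: 0.704
```

Emit:
{"name": "move_arm", "arguments": {
  "plan": [
    [[0,0,0,-0.12,-0.12,0,0.3],[0,0,0,-0.25,-0.25,0,0.3],[0,0,0,-0.4,-0.4,0,0.3],[0,0,0,-0.55,-0.55,0,0.3],[0,0,0,-0.7,-0.7,0,0.3],[0,0,0,-0.8,-0.8,0,0.3],[0,0,0,-0.9,-0.9,0,0.3],[0,0,0,-1,-1,0,0.3]]
  ]
}}

```text
t: 3.1
tcp_pos: [0.3758, 0.233, 0.2533]
tool_rot: [0.134, 0.991, 0.0, -0.0]
force: [-1.1, -0.3, -0.1]
finger_gap: 0.705
```

Emit:
{"name": "move_arm", "arguments": {
  "plan": [
    [[0,0,0,-0.12,-0.12,0,0.3],[0,0,0,-0.25,-0.25,0,0.3],[0,0,0,-0.4,-0.4,0,0.3],[0,0,0,-0.55,-0.55,0,0.3],[0,0,0,-0.7,-0.7,0,0.3],[0,0,0,-0.8,-0.8,0,0.3],[0,0,0,-0.9,-0.9,0,0.3],[0,0,0,-1,-1,0,0.3]]
  ]
}}

```text
t: 4.1
tcp_pos: [0.4456, 0.1101, 0.2533]
tool_rot: [0.134, 0.991, 0.0, -0.0]
force: [0.0, 0.1, -0.0]
finger_gap: 0.701
```

Emit:
{"name": "move_arm", "arguments": {
  "plan": [
    [[0,0,0,-0.12,-0.12,0,0.3],[0,0,0,-0.25,-0.25,0,0.3],[0,0,0,-0.4,-0.4,0,0.3],[0,0,0,-0.55,-0.55,0,0.3],[0,0,0,-0.7,-0.7,0,0.3],[0,0,0,-0.8,-0.8,0,0.3],[0,0,0,-0.9,-0.9,0,0.3],[0,0,0,-1,-1,0,0.3]]
  ]
}}

```text
t: 5.1
tcp_pos: [0.5155, -0.0129, 0.2533]
tool_rot: [0.134, 0.991, 0.0, -0.0]
force: [0.2, -0.1, 0.3]
finger_gap: 0.699
```

Emit:
{"name": "move_arm", "arguments": {
  "plan": [
    [[0,0,-0.1,-0.12,-0.12,0,0.3],[0,0,-0.25,-0.25,-0.25,0,0.3],[0,0,-0.4,-0.4,-0.4,0,0.3],[0,0,-0.55,-0.55,-0.55,0,0.3],[0,0,-0.7,-0.7,-0.7,0,0.3],[0,0,-0.82,-0.8,-0.8,0,0.3],[0,0,-0.82,-0.87,-0.82,0,0.3],[0,0,-0.82,-0.87,-0.82,0,0.3]]
  ]
}}

```text
t: 6.1
tcp_pos: [0.5775, -0.1145, 0.2531]
tool_rot: [-0.186, 0.983, 0.0, -0.0]
force: [0.2, 0.1, -0.4]
finger_gap: 0.701
```

```bash
cat > st.py <<'E'
from h import *
from scipy.spatial.transform import Rotation as R
s=status.sense();M=R.from_quat(s['tool_rot']).as_matrix()
y=np.array([.3665,-.930,0]);c=np.array([.5775,-.1135,0]);d=s['tcp_pos']-c
print(s['t'],np.round(s['tcp_pos'],4),'gap',s['finger_gap'],'F',np.round(s['force'],2),'q6',s['q'][5])
print('along+y',d@y,'side',d@np.array([.930,.3665,0]),'tool y.y',M[:,1]@y,'off axis deg',np.degrees(np.arcsin(np.cross(M[:,1],y)[2])),'to centre in tool',M.T@-d)
E
python3 st.py
```

```text
6.1 [ 0.5775 -0.1145  0.2531] gap 0.7010097408542989 F [ 0.17  0.13 -0.4 ] q6 -2.3302459129621993
along+y 0.0009413046130598136 side -0.0003239354286336309 tool y.y -0.9996099031175888 off axis deg -0.08492176796701811 to centre in tool [-0.0003389   0.00086419  0.25313788]
```

Centred and aligned (box +y = -tool y). Descend, then check.

Emit:
{"name": "move_arm", "arguments": {
  "plan": [
    [[0,0,0,0,0.01,0.15,0.3],[0,0,0,0,0.01,0.35,0.3],[0,0,0,0,0.01,0.5,0.3],[0,0,0,0,0.01,0.65,0.3],[0,0,0,0,0.01,0.8,0.3],[0,0,0,0,0.01,0.9,0.3],[0,0,0,0,0.01,1,0.3],[0,0,0,0,0.01,1,0.3]]
  ]
}}

```text
t: 7.1
tcp_pos: [0.5765, -0.1134, 0.1525]
tool_rot: [-0.186, 0.982, 0.0, -0.001]
force: [-0.4, 0.1, -0.8]
finger_gap: 0.705
```

```bash
python3 st.py
python3 - <<'E'
from h import *
a=snapshot('side')['img'][90:250,180:380];b=snapshot('wrist')['img']
cv2.imwrite('pics/c.png',np.hstack([cv2.resize(a,(400,320)),cv2.resize(b,(400,320))])[:,:,::-1])
E
```

```text
7.1 [ 0.5765 -0.1134  0.1525] gap 0.70474533953939 F [-0.41  0.14 -0.8 ] q6 -2.330210108417675
along+y -0.000442279566262606 side -0.0008541556953395741 tool y.y -0.9996105026352384 off axis deg -0.015007380637379993 to centre in tool [-0.00101464 -0.00059667  0.15253409]
```

View pics/c.png

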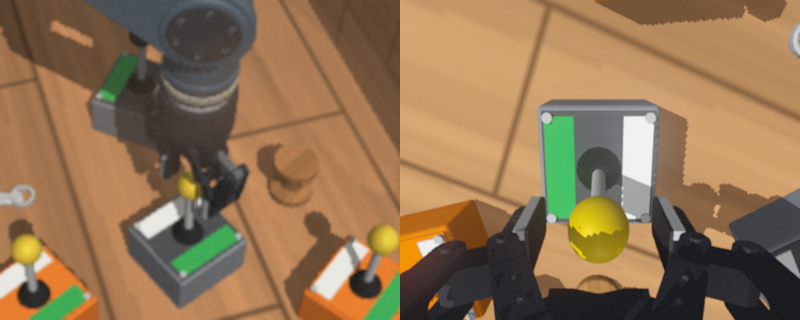

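The ball at (598,230) in the wrist view sits centred between the pads, with the green strip on the left (-tool y) side. Lower a little more, then push 50 mm and check.

Emit:
{"name": "move_arm", "arguments": {
  "plan": [
    [[0,0,0,0,0,0.1,0.3],[0,0,0,0,-0.05,0.16,0.3],[0,0,0,0,-0.15,0.16,0.3],[0,0,0,0,-0.25,0.16,0.3],[0,0,0,0,-0.34,0.16,0.3],[0,0,0,0,-0.42,0.16,0.3],[0,0,0,0,-0.48,0.16,0.3],[0,0,0,0,-0.5,0.16,0.3]]
  ]
}}

```text
t: 8.2
tcp_pos: [0.5945, -0.1596, 0.1365]
tool_rot: [-0.186, 0.982, 0.001, -0.001]
force: [-2.3, 5.2, -2.5]
finger_gap: 0.701
```

```bash
python3 st.py
cat > look.py <<'E'
from m import *
import sys
w=snapshot('wrist');s=snapshot('side')
b=np.array([.3665,-.930,0]);c=np.array([.5775,-.1135,0])
for n,i in(('wrist',w),('side',s)):
    P=pts(i)
    for cc,ar,m in comps(i,*C['yellow'],40):
        q=P[m&(i['depth']>0)]; q=q[(q[:,2]>.1)&(np.linalg.norm(q[:,:2]-c[:2],axis=1)<.09)]
        if len(q)<30: continue
        # least-squares sphere centre, known radius checked
        A=np.c_[2*q,np.ones(len(q))];x=np.linalg.lstsq(A,(q**2).sum(1),rcond=None)[0]
        r=np.sqrt(x[3]+x[:3]@x[:3]);print(n,cc.round(),ar,'ctr',x[:3].round(4),'r',r.round(4),'+y',((x[:3]-c)@b).round(4),'tilt',np.arctan2((x[:3]-c)@b,x[2]-.06).round(3))
a=s['img'][90:250,180:380]
cv2.imwrite('pics/%s.png'%sys.argv[1],np.hstack([cv2.resize(a,(400,320)),cv2.resize(w['img'],(400,320))])[:,:,::-1])
E
python3 look.py d
```

```text
8.2 [ 0.5945 -0.1596  0.1365] gap 0.7012419041569883 F [-2.33  5.18 -2.54] q6 -2.389921428212536
along+y 0.04908984008172084 side -0.0010450564760920017 tool y.y -0.9996083510051764 off axis deg -0.022938934718841925 to centre in tool [-0.0012257   0.0487967   0.13666023]
wrist [294. 291.] 5806 ctr [ 0.5919 -0.1467  0.1437] r 0.0156 +y 0.0362 tilt 0.408
side [286. 196.] 138 ctr [ 0.5824 -0.1724  0.1724] r 0.0287 +y 0.0566 tilt 0.466
```

View pics/d.png

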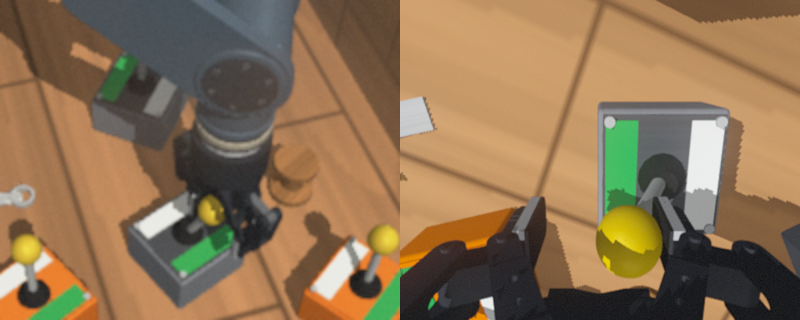

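The lever is at about 0.41 rad (wrist sphere fit r = 15.6 mm; the side view of the ball is occluded and its fit is unreliable). Push 5.5 mm more and hold.

Emit:
{"name": "move_arm", "arguments": {
  "plan": [
    [[0,0,0,0,-0.03,0,0.3],[0,0,0,0,-0.055,0,0.3],[0,0,0,0,-0.055,0,0.3],[0,0,0,0,-0.055,0,0.3],[0,0,0,0,-0.055,0,0.3],[0,0,0,0,-0.055,0,0.3],[0,0,0,0,-0.055,0,0.3],[0,0,0,0,-0.055,0,0.3]]
  ]
}}

```text
t: 9.3
tcp_pos: [0.5963, -0.1641, 0.1368]
tool_rot: [-0.187, 0.982, 0.001, -0.001]
force: [-1.2, 4.9, -3.4]
finger_gap: 0.698
```

```bash
python3 st.py; python3 look.py e
```

```text
9.3 [ 0.5963 -0.1641  0.1368] gap 0.6984562265660016 F [-1.21  4.95 -3.35] q6 -2.39600030905464
along+y 0.05397826316778605 side -0.001027903636103863 tool y.y -0.9996083989861202 off axis deg 0.020953214955975703 to centre in tool [-0.00126662  0.05368765  0.13695626]
wrist [293. 287.] 5572 ctr [ 0.5937 -0.1512  0.1415] r 0.0156 +y 0.041 tilt 0.467
side [287. 198.] 145 ctr [ 0.5834 -0.175   0.1711] r 0.0285 +y 0.0594 tilt 0.491
```

The tilt is about 0.46 (sphere fit 0.467, pad position 0.464) with a centre uncertainty of about 2 mm. Nudge 1.5 mm more, finish the hold, then release smoothly.

Emit:
{"name": "move_arm", "arguments": {
  "plan": [
    [[0,0,0,0,-0.015,0,0.3],[0,0,0,0,-0.015,0,0.3],[0,0,0,0,-0.015,0,0.3],[0,0,0,0,-0.015,0,0.3],[0,0,0,0,-0.015,0,0.3],[0,0,0,0,0.1,0,0.3],[0,0,0,0,0.23,0,0.3],[0,0,0,0,0.33,0,0.3]]
  ]
}}

```text
t: 10.4
tcp_pos: [0.5858, -0.1342, 0.1381]
tool_rot: [-0.187, 0.982, -0.001, 0.001]
force: [0.3, 0.1, 0.1]
finger_gap: 0.697
```

Emit:
{"name": "move_arm", "arguments": {
  "plan": [
    [[0,0,0,0,0.07,0,0.3],[0,0,0,0,0.13,0,0.3],[0,0,0,0,0.18,0,0.3],[0,0,0,0,0.21,0,0.3],[0,0,0,0,0.21,0,0.3],[0,0,0,0,0.21,0,0.3],[0,0,0,0,0.21,0,0.3],[0,0,0,0,0.21,0,0.3]]
  ]
}}

```text
t: 11.4
tcp_pos: [0.5775, -0.1151, 0.1373]
tool_rot: [-0.186, 0.982, -0.0, 0.0]
force: [0.6, 0.6, 0.4]
finger_gap: 0.703
```

```bash
python3 st.py; python3 look.py f
```

```text
11.4 [ 0.5775 -0.1151  0.1373] gap 0.7033878808550332 F [0.59 0.64 0.41] q6 -2.3320914587127057
along+y 0.0014700644157390986 side -0.0005299325103595023 tool y.y -0.9996109765498113 off axis deg -0.021703397209751445 to centre in tool [-0.00052273  0.00147709  0.13729172]
wrist [256. 300.] 6420 ctr [ 0.5795 -0.1152  0.1507] r 0.0155 +y 0.0023 tilt 0.025
side [274. 184.] 82 ctr [ 0.5677 -0.1347  0.1715] r 0.0201 +y 0.0161 tilt 0.144
```

The lever is back upright: the wrist fit gives 2 mm off, within calibration. Retreat straight up.

Emit:
{"name": "move_arm", "arguments": {
  "plan": [
    [[0,0,0,0,0,-0.1,0.3],[0,0,0,0,0,-0.25,0.3],[0,0,0,0,0,-0.4,0.3],[0,0,0,0,0,-0.55,0.3],[0,0,0,0,0,-0.7,0.3],[0,0,0,0,0,-0.85,0.3],[0,0,0,0,0,-1,0.3],[0,0,0,0,0,-1,0.3]]
  ]
}}

```text
t: 12.5
tcp_pos: [0.5783, -0.1152, 0.2389]
tool_rot: [-0.187, 0.982, -0.001, 0.001]
force: [0.3, 1.1, -0.0]
finger_gap: 0.698
```

```bash
python3 st.py; python3 look.py g
```

```text
12.5 [ 0.5783 -0.1152  0.2389] gap 0.6977894627686502 F [ 0.34  1.09 -0.01] q6 -2.3320798976111026
along+y 0.00188116979376449 side 0.00011784961650008863 tool y.y -0.9996086524523231 off axis deg -0.007251601712529069 to centre in tool [0.00066406 0.00240419 0.2389034 ]
wrist [256. 206.] 1787 ctr [ 0.5796 -0.1151  0.1509] r 0.0154 +y 0.0023 tilt 0.025
side [277. 183.] 152 ctr [ 0.5776 -0.1174  0.1535] r 0.0134 +y 0.0037 tilt 0.04
```

View pics/g.png

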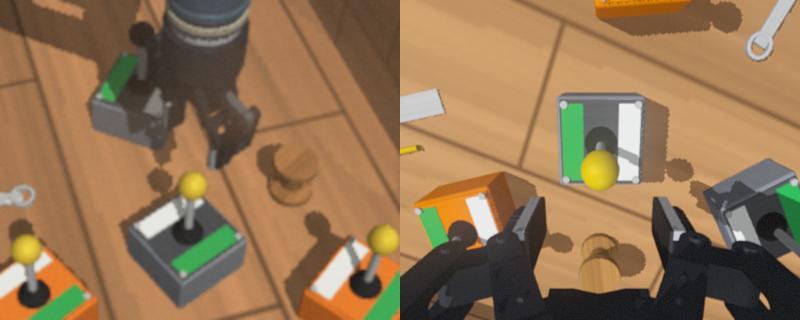

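The yellow ball (side view pixel (277,183)) is exactly where it was at the start, and the gripper is clear. Handing in.

```bash
python3 -c "
from station import manip; print(manip.sign_off())"
```

```text
the job is handed in; nothing more can be done
None
```

I tilted the yellow-ball lever on the grey box towards its green strip, held it there, let it spring back upright and handed the job in. That was at 12.6 s on the robot's clock. I used the pad on the white side to push, with the jaws straddling the ball.

- **Depth:** the final tilt was about 0.46–0.48 rad, close to the 0.5 rad stop. I worked this out from a tilt measured 1.5 mm earlier in the push and took no picture at the deepest point.
- **Hold:** it stayed tilted for about 1.5 s in all, with about the last 0.6 s at the deepest point. The pause between the two was a check of the tilt, after which I pushed the extra 1.5 mm.
- **Final state:** the side camera puts the ball at its starting pixel, (277,183), so the lever is back upright. The force is about 1 N (noise level) and the gripper is about 100 mm above its working height. I saw no contact with the black-ball lever or the orange look-alikes.
- **Disagreement:** the sphere fits put the upright ball 2–4 mm towards green of the box centre I used, about the size of the calibration error. If that offset is real, the tilt is nearer the lower end of the range. The side-camera ball fits during the push were occluded, so I ignored them.

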